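# Lock the turntable tray by feeling for its hidden pin hole

## Task

Lock the turntable tray so that it cannot spin: lift the locking pin out of its rest, put it through the hole in the tray, then use it to swing the tray gently round, tip rubbing on the ring underneath, until the tip drops into the hole hidden below. Press the pin fully home, head down on the tray, and let go. Use a light touch, never anywhere near 40 N on the pin, keep the soap pump and pot brush standing on the tray, and leave the canister, mug and bowl where they are.

Things in the scene. Friction and masses are not known exactly. Their poses are not given: they have to be found in the camera images.
- pin_centre (a point): Locking pin, loose, upright, 60 mm tall, about 90 g: a black plastic cylinder head 26 mm diameter x 36 mm, below it a steel shaft 10 mm diameter x 24 mm with a 1.5 mm chamfer at the tip. This point is on its axis half-way up: 30 mm above the tip, 6 mm above the head's underside, 12 mm below the head's middle. z points from tip to head. It starts standing in the pin rest.
- pin_tip (a point): The lower end of the locking pin's shaft, on its axis; z points up the pin.
- pin_rest: Grey plastic block 60 x 60 x 30 mm, fixed, with a 14 mm through hole down its middle in which the pin stands, its head resting on the block's top. Origin at the centre of the underside, on the table.
- tray_hole (a point): Centre of the 12 mm hole in the tray floor, at its upper face, 90 mm from the tray's axis; turns with the tray, starts on the side towards the robot. Floor 5 mm thick, its top 38 mm above the table. 8 mm below this point is the flat top of the ring under the tray, where the pin's tip comes to rest (head 16 mm above the tray). Fully home, the tip is 24 mm below this point and the head on the tray.
- tray_centre (a point): Axis of the round grey turntable tray, at the floor's upper face, 38 mm above the table; z up. Tray 270 mm diameter, rim 6 mm above the floor; turns easily about this axis (about 1 N at the hole). The hidden hole comes under the tray hole when the tray is turned COUNTER-CLOCKWISE seen from above by an unknown angle of 15 to 80 degrees from its start.
- turntable: Fixed base under the tray, 256 mm diameter; origin on the axis at the table; its yaw tells nothing of the hidden hole. The still ring in it has one 13 mm hole 90 mm from the axis, hidden by the tray: the tip drops freely 4.5 mm into it on to a stiff bush, which yields to about 6 N, stays where pushed, and lets the pin go 11.5 mm on to home. Force of the pin on tray, ring and base: below 40 N.
- soap_pump: White soap pump bottle, 60 mm diameter, 147 mm tall, standing loose on the tray away from the tray hole; rides round with the tray. Origin at the centre of its underside.
- pot_brush: Round pot brush with wooden knob handle, 56 mm diameter, 78 mm tall, standing loose on the tray; rides round with it. Origin at the centre of its underside.
- canister: Clear glass canister with wooden lid, 88 mm diameter, 122 mm tall, on the table on the other side of the turntable from the pin rest. Origin at the centre of its underside. Leave it alone.
- mug: White mug, 82 mm diameter, 90 mm tall, to the left of the turntable. Leave it alone.
- bowl: Blue bowl, 130 mm diameter, 55 mm tall. Leave it alone.

How it is judged:
On the way, in this order (a step that is already met when the one before it is completed fails the run):
1. the pin's tip is through the tray hole (z of pin_tip in the frame of tray_hole below -0.0055 m and horizontal distance between pin_tip and tray_hole below 0.004 m), for 0.1 s.
2. the tray has been swung round until the tip has dropped into the hidden hole (z of pin_tip in the frame of tray_hole below -0.0105 m and horizontal distance between pin_tip and tray_hole below 0.004 m), for 0.1 s.
At the end, for the whole second after the job is handed in: The pin stands upright (within 7 degrees) through the tray hole and in the hidden hole, head down on the tray (within 2.5 mm), released and at rest; the soap pump and the pot brush still stand on the tray (z of pin_tip in the frame of tray_hole below -0.0215 m and horizontal distance between pin_tip and tray_hole below 0.004 m and angle between pin_tip's own z axis and vertical below 0.12 rad and linear speed of pin below 0.02 m/s and z of each of soap_pump, pot_brush in the frame of tray_centre above -0.006 m and horizontal distance between each of soap_pump, pot_brush and tray_centre below 0.13 m); the robot touches nothing.
It fails at once if the pin is forced: more than 40 N between pin and turntable (contact force between pin and turntable above 40 N).
It fails at once if the soap pump or the pot brush is tipped (angle between any of soap_pump, pot_brush's own z axis and vertical above 0.35 rad).
It fails at once if canister, mug or bowl is pushed more than 30 mm or tipped (distance of any of canister, mug, bowl from where it was at the start of the episode above 0.03 m or angle between any of canister, mug, bowl's own z axis and vertical above 0.35 rad).
It also fails if it takes over 58 s, if anything falls off the work surface, if the arm or the gripper's body presses on something with over 40 N, if the wrist force passes 120 N, or if a joint passes its speed limit or range.

## Robot

A 6-joint arm with a two-finger parallel gripper is mounted at the origin on the work surface. World frame = base frame: x ahead of the robot, y to its left, z up, the work surface at z = 0. Lengths are in m, angles in rad, forces in N, time in s.
With the tool pointing down it reaches from about 0.3 to 0.875 m from the base axis. Payload 6.4 kg.
Tool frame: the origin (TCP) lies between the finger pads; the fingertips stand 17 mm ahead of it and the grasp point (between the pads) lies 2 mm behind it; z points along the fingers, y is the line along which they close (so a half turn about z gives the same grasp; the last joint's range is limited). The gripper opens to 88 mm and grips with 3 to 60 N. Pads are 18 mm wide; open, the fingers measure 123 mm over their backs; the gripper's body (75 mm by 187 mm) begins 45 mm behind the grasp point.
Start: joints at [1.142, 0.181, 1.607, -0, 1.354, -0.206], TCP at [0.127, 0.561, 0.256] pointing down, gripper open.
Joint ranges: [-2.99, 2.99], [-0.89, 2.07], [0.3, 2.58], [-1.14, 4.28], [0, 2.63], [-3.12, 3.12]. Speed limits (rad/s): [2.57, 2.57, 3.01, 3.14, 3.14, 3.14].

## Interface

Orientations are given as a rotation vector (axis times angle).
In Python, from cell import arm gives the robot as it stands.
- The arm moves only by the shell command python3 -m creep 'ROWS' [OPENING] [FORCE]. ROWS is text: rows parted by semicolons, each of 4 numbers parted by spaces: the shift along the world's x, y, z in cm, then the turn about the world's z in degrees. A call has 1 to 5 rows; each row shifts and turns the commanded pose from where the row before left it; what a row does not reach is not made up. A row lasts 1/10 s, in which the tool goes at most 50 mm and 8.59 degrees, less where a joint would pass 70% of its speed; a pose out of reach is approached as far as the arm can. A call with a gripper value outside its range is refused whole. OPENING is the finger opening in cm, from 0 to 8.81, set as the call begins (- or left out, the last holds). The fingers move at their own pace and stop on an object; FORCE is the grip in N (left out, the last holds). Time passes only in rows, so rows that do not move let the fingers close. It gives the time, the measured TCP pose, the force, the opening and the grip force at its end, in the units of the state.
- arm.observe(): the state, without advancing time (a new reading comes with each control period).
- arm.capture(name): name is "scene" or "top" or "wrist"; returns (picture, depth): 400x640x3 uint8, red, green, blue; 400x640 float32, m along the optical axis (not along the pixel's ray), 0 where there is no reading.
- arm.camera_info(name): a dict with "camera_matrix" (3x3 intrinsics, pixels), "pose" (4x4, takes a point from camera to world coordinates). Camera axes: x right, y down, z forward; pixel columns grow to the right and rows downward; lengths in m; the calibration is good to about 2 mm. The wrist camera is an equidistant fisheye: a pixel r from the principal point sees the ray r / f radians off the axis. A picture is of the moment at which its call begins: read the wrist's pose just before it. camera_info takes no time and is no camera call; for the wrist camera it gives the pose at the moment of the call.
- arm.close_job(): hands the job in; it is judged then, once.
Trained networks look in the newest picture that a camera, given by its name, has taken for a name from the list of things; names that differ only in an ending like _2 or _b are one class to them, and where a whole thing is asked for, a point or a joint stands for the part that bears it (a point fixed in the world has none). Each returns a list of dicts, best first, with "conf" (0 to 1); they miss things now and then, are a little off and sometimes report something else, mostly with a low value. They report only what shows in the picture. A call takes as long as a camera call.
- arm.find_in(query, camera): "uv" ([column, row] in pixels, amid what is visible of it).
- arm.cut_out(query, camera): "pixels" (400x640 bool, what is visible of it) and "uv" ([column, row] in pixels, amid what is visible of it).
- arm.pinpoint(query, camera): "uv" ([column, row] in pixels: a listed point, or the origin of a listed thing).
The state is a dict: "clock": time; "q": joint angles; "qd": joint speeds; "effort": joint torques, N m; "tcp_pos": TCP position; "orientation": TCP orientation; "wrist_force": force on the tool from outside, world axes, zero at the start; "ft_torque": the same for the moment, N m; "grip_width": finger opening in m; "grasp_force": force on a finger pad.
Only numpy, scipy, OpenCV 4.12 (cv2) and the standard library are available. Lean on these libraries where they do the work, as an engineer would, in place of code of your own. Each camera call takes 0.05 s, during which the arm holds its last target. There are 200 camera calls.

## Working session

There is one attempt and no reset: what is moved stays moved. The work goes in short steps, Python scripts to look and compute and a shell command to move; the robot and the scene stay as the last step left them, time stands still between calls to the robot, and variables do not carry over. Pictures are saved under pics/ and viewed, at most 10 in all, crops included, and the job is handed in when it is done.

```bash
mkdir -p pics; ls
cat > h.py <<'E'
import numpy as np, cv2
from cell import arm
def ray(cam,uv,info=None):
    i=info or arm.camera_info(cam);K=np.array(i["camera_matrix"]);T=np.array(i["pose"])
    x=(uv[0]-K[0,2])/K[0,0];y=(uv[1]-K[1,2])/K[1,1]
    if cam=="wrist":
        r=np.hypot(x,y);s=np.sin(r)/r if r>1e-9 else 1;d=np.array([x*s,y*s,np.cos(r)])
    else: d=np.array([x,y,1.])
    return T[:3,3],T[:3,:3]@d
def atz(cam,uv,z,info=None):
    o,d=ray(cam,uv,info);return o+d*(z-o[2])/d[2]
E
python3 - <<'E'
from h import *
np.set_printoptions(precision=4,suppress=True)
Z=dict(pin_centre=.036,pin_rest=0,tray_hole=.038,tray_centre=.038,soap_pump=.038,pot_brush=.038,canister=0,mug=0,bowl=0)
ims=[]
for c in ["top","scene"]:
    p,d=arm.capture(c);cv2.imwrite(f"pics/{c}0.png",p[...,::-1])
    for n,z in Z.items():
        for r in arm.pinpoint(n,c)[:2]:
            print(c,n,round(r["conf"],2),np.round(r["uv"],1),atz(c,r["uv"],z))
s=arm.observe();print(s)
E
```

```text
pics
top pin_centre 0.53 [156.7 244.6] [0.4719 0.3276 0.036 ]
top pin_rest 0.74 [157.  249.9] [0.4615 0.3398 0.    ]
top tray_hole 0.98 [276.7 230.9] [0.5114 0.0453 0.038 ]
top tray_hole 0.41 [157.6 247.6] [0.4648 0.324  0.038 ]
top tray_centre 0.58 [303.8 204.6] [ 0.5763 -0.0169  0.038 ]
top soap_pump 0.62 [308.3 179. ] [ 0.6395 -0.0259  0.038 ]
top pot_brush 0.91 [335.6 199.8] [ 0.5899 -0.0928  0.038 ]
top canister 0.88 [431.6 249.8] [ 0.4791 -0.3304  0.    ]
top mug 0.96 [182.4 165.9] [0.6749 0.2953 0.    ]
top mug 0.69 [306.9 212.3] [ 0.5639 -0.0239  0.    ]
top bowl 0.9 [483.1 188.3] [ 0.6359 -0.4629  0.    ]
scene pin_centre 0.56 [424.5 182.6] [0.4588 0.3226 0.036 ]
scene pin_rest 0.76 [427.7 191.4] [0.4587 0.3412 0.    ]
scene tray_hole 0.78 [344.8 200.2] [0.5167 0.054  0.038 ]
scene tray_centre 0.88 [327.2 214.1] [ 0.5717 -0.0082  0.038 ]
scene soap_pump 0.9 [322.1 229.6] [ 0.6322 -0.0331  0.038 ]
scene pot_brush 0.84 [295.6 220.1] [ 0.5852 -0.0974  0.038 ]
scene canister 0.69 [213.3 214.5] [ 0.4851 -0.3248  0.    ]
scene mug 0.61 [440.8 238.3] [0.6697 0.2905 0.    ]
scene bowl 0.69 [157.3 252.5] [ 0.6196 -0.4564  0.    ]
{'clock': 1.0, 'q': array([ 1.1417,  0.1808,  1.607 ,  0.    ,  1.3538, -0.2063]), 'qd': array([ 0.0012, -0.0002, -0.0003, -0.0005,  0.0016, -0.0003]), 'effort': array([ -0.0005, -43.3834, -34.2183,   0.0702,   0.0309,  -0.    ]), 'tcp_pos': array([0.127 , 0.5608, 0.2557]), 'orientation': array([-0.3493, -3.1221,  0.    ]), 'wrist_force': array([-0.0084,  0.1985, -0.1002]), 'ft_torque': array([0.0279, 0.0222, 0.0051]), 'grasp_force': 0.0, 'grip_width': 0.0879091797795529}
```

View pics/top0.png

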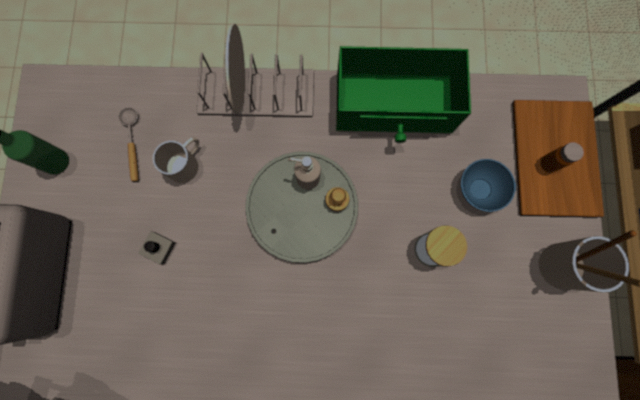

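View pics/scene0.png

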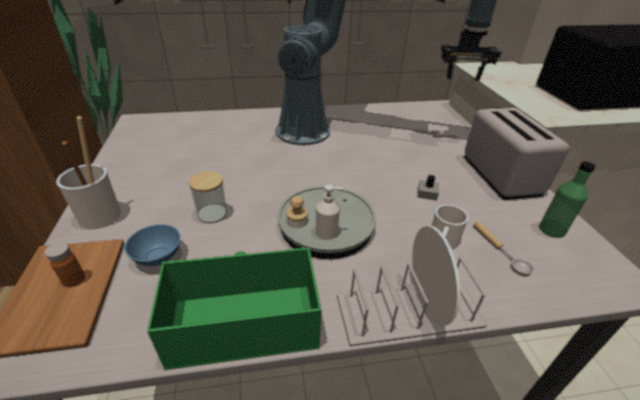

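Top view: pin at about (152,246) on its rest, tray centre about (302,207), hole (274,231), pump (306,175), brush (338,199). All of these agree with the networks' positions, and the hole is about 90 mm from the axis.

```bash
python3 -m creep '3 -4 0 0;3 -4 0 0;3 -4 0 0;3 -4 0 0;3 -4 0 0' 6; python3 -m creep '4 -0.6 -0.5 0;4 -0.6 -0.5 0;4 -0.6 -0.5 0;4 -0.6 -0.5 0;3 -0.6 -0.5 0'; python3 -m creep '0 0 0 0;0 0 0 0'
cat > w.py <<'E'
from h import *
import sys
np.set_printoptions(precision=4,suppress=True)
Z=dict(pin_centre=.036,pin_rest=0,tray_hole=.038,tray_centre=.038,soap_pump=.038,pot_brush=.038)
i=arm.camera_info("wrist");p,d=arm.capture("wrist");cv2.imwrite("pics/%s.png"%sys.argv[1],p[...,::-1]);print(arm.observe()["tcp_pos"],np.array(i["pose"])[:3,3])
for n in sys.argv[2:]:
    for r in arm.pinpoint(n,"wrist")[:2]: print(n,round(r["conf"],2),np.round(r["uv"],1),atz("wrist",r["uv"],Z[n],i))
    for r in arm.cut_out(n,"wrist")[:1]: 
        m=r["pixels"];k=np.argwhere(m);print(n,"mask",m.sum(),np.round(r["uv"],1),k.min(0),k.max(0))
E
python3 w.py w1 pin_centre pin_rest tray_hole
```

```text
clock: 1.5
tcp_pos: [0.2778, 0.3593, 0.2559]
orientation: [0.348, 3.122, 0.001]
wrist_force: [0.9, -0.4, 1.0]
grip_width: 0.0599
grasp_force: 0.0
clock: 2.0
tcp_pos: [0.4694, 0.3301, 0.2306]
orientation: [0.351, 3.121, 0.0]
wrist_force: [-0.9, 0.4, -0.2]
grip_width: 0.0601
grasp_force: 0.0
clock: 2.2
tcp_pos: [0.467, 0.3304, 0.2302]
orientation: [-0.351, -3.121, 0.001]
wrist_force: [0.2, -0.3, 0.2]
grip_width: 0.0595
grasp_force: 0.0
[0.4664 0.3308 0.2305] [0.3988 0.3446 0.3584]
pin_centre 0.68 [321.3 181. ] [0.4681 0.3369 0.036 ]
pin_centre mask 637 [321.2 185.4] [168 306] [197 332]
pin_rest 0.75 [318.2 172.3] [0.4648 0.3348 0.    ]
pin_rest mask 681 [317.1 183.2] [167 306] [198 332]
tray_hole mask 1684 [ 95.7 233.6] [217  48] [256 140]
```

View pics/w1.png

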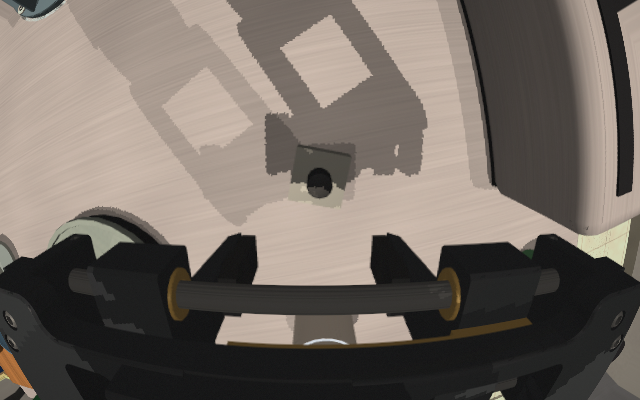

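```bash
python3 -c "
from h import *
i=arm.camera_info('wrist');print(i)
p=cv2.imread('pics/w1.png')[130:230,260:380];cv2.imwrite('pics/w1c.png',cv2.resize(p,None,fx=6,fy=6,interpolation=2))"
```

```text
{'camera_matrix': array([[309.70691629,   0.        , 313.56326142],
       [  0.        , 309.70691629, 199.20729263],
       [  0.        ,   0.        ,   1.        ]]), 'pose': array([[ 2.20001520e-01,  9.39552350e-01,  2.62375137e-01,
         3.97866232e-01],
       [ 9.75499525e-01, -2.11869387e-01, -5.92624645e-02,
         3.45240090e-01],
       [-9.09283075e-05,  2.68984653e-01, -9.63144459e-01,
         3.59216594e-01],
       [ 0.00000000e+00,  0.00000000e+00,  0.00000000e+00,
         1.00000000e+00]])}
```

The wrist view shows the pin head at about (319,183) on its grey block at (322,170). The toaster is off to the right and the tray is at the lower left. I'll fit the head's top face from depth.

```bash
cat >> h.py <<'E'
def cloud(cam,uv0=0,uv1=640,r0=0,r1=400):
    i=arm.camera_info(cam);p,d=arm.capture(cam);K=np.array(i["camera_matrix"]);T=np.array(i["pose"])
    v,u=np.mgrid[r0:r1,uv0:uv1];x=(u-K[0,2])/K[0,0];y=(v-K[1,2])/K[1,1];dd=d[r0:r1,uv0:uv1]
    if cam=="wrist":
        r=np.hypot(x,y)+1e-9;t=np.tan(r)/r;x=x*t;y=y*t
    P=np.stack([x*dd,y*dd,dd],-1)@T[:3,:3].T+T[:3,3]
    return p,P,dd>0,i
E
python3 - <<'E'
from h import *
np.set_printoptions(precision=4,suppress=True)
p,P,ok,i=cloud("wrist",270,370,130,220)
z=P[...,2];h=np.histogram(z[ok],bins=np.arange(-.01,.09,.004));print(h[0],h[1])
for lo,hi in [(.060,.072),(.024,.036)]:
    m=ok&(z>lo)&(z<hi);q=P[m]
    c,r=cv2.minEnclosingCircle(q[:,:2].astype(np.float32));print(m.sum(),q.mean(0),c,r,cv2.minAreaRect(q[:,:2].astype(np.float32)))
E
```

```text
[   0  465 5416   17   20   21   19   22   22 2100  257   11   16   13
   15   20   15   18  457   43    0    0    0    0] [-0.01  -0.006 -0.002  0.002  0.006  0.01   0.014  0.018  0.022  0.026
  0.03   0.034  0.038  0.042  0.046  0.05   0.054  0.058  0.062  0.066
  0.07   0.074  0.078  0.082  0.086]
514 [0.4652 0.3348 0.0648] (0.4655500054359436, 0.3344970643520355) 0.013192133978009224 ((0.46533119678497314, 0.33398178219795227), (0.024616045877337456, 0.023698441684246063), 77.74394226074219)
2373 [0.4637 0.3351 0.0291] (0.4661638140678406, 0.33478665351867676) 0.04199621081352234 ((0.46615925431251526, 0.33480605483055115), (0.06133105978369713, 0.06129593774676323), 66.57276153564453)
```

```bash
python3 -m creep '-0.1 0.4 -4 0;0 0 -4 0;0 0 -4 0;0 0 -2 0;0 0 0 0'; python3 -c "
from h import *
s=arm.observe();print(s['tcp_pos'],(np.array([.4655,.3348,.052])-s['tcp_pos'])*100)"
```

```text
clock: 3.1
tcp_pos: [0.4634, 0.3338, 0.0873]
orientation: [-0.348, -3.116, 0.005]
wrist_force: [-0.7, -0.9, -0.1]
grip_width: 0.0598
grasp_force: 0.0
[0.46337385 0.3338323  0.08733788] [ 0.21261475  0.09676975 -3.53378838]
```

```bash
python3 -m creep '0.1 0.1 -2 0;0 0 -1.5 0;0 0 0 0;0 0 0 0'; python3 -m creep '0 0 0 0;0 0 0 0;0 0 0 0;0 0 0 0;0 0 0 0' 2.0 15
```

```text
clock: 3.5
tcp_pos: [0.4672, 0.336, 0.0564]
orientation: [0.349, 3.122, 0.0]
wrist_force: [-0.5, -0.3, 0.6]
grip_width: 0.06
grasp_force: 0.0
clock: 4.0
tcp_pos: [0.4672, 0.3359, 0.056]
orientation: [0.349, 3.122, 0.0]
wrist_force: [-1.1, -0.6, 1.8]
grip_width: 0.0255
grasp_force: 15.0
```

```bash
python3 -m creep '0 0 2 0;0 0 4 0;0 0 4 0;0 0 4 0'; python3 -m creep '0.7 -4.8 0.4 2;0.7 -4.8 0 2;0.7 -4.8 0 2;0.7 -4.8 0 2;0.7 -4.8 0 2'; python3 -m creep '0 -4.5 0 0;0 0 0 0;0 0 0 0;0 0 0 0'
cat > look.py <<'E'
from h import *
import sys
np.set_printoptions(precision=4,suppress=True)
p,P,ok,i=cloud("wrist");cv2.imwrite("pics/%s.png"%sys.argv[1],p[...,::-1])
print(arm.observe()["tcp_pos"])
for r in arm.pinpoint("tray_hole","wrist")[:3]: print(round(r["conf"],2),np.round(r["uv"],1),atz("wrist",r["uv"],.038,i))
E
python3 look.py w2
```

```text
clock: 4.4
tcp_pos: [0.4666, 0.3356, 0.1969]
orientation: [-0.349, -3.121, 0.001]
wrist_force: [1.5, -0.3, -0.2]
grip_width: 0.0255
grasp_force: 15.0
clock: 4.9
tcp_pos: [0.5018, 0.0941, 0.1998]
orientation: [0.073, 3.14, 0.0]
wrist_force: [0.5, -0.7, -1.0]
grip_width: 0.0255
grasp_force: 15.0
clock: 5.3
tcp_pos: [0.5018, 0.0516, 0.1996]
orientation: [-0.075, -3.14, -0.001]
wrist_force: [-0.5, -0.4, -0.2]
grip_width: 0.0257
grasp_force: 15.0
[0.5018 0.052  0.1996]
0.68 [313.7 199.7] [0.5128 0.0499 0.038 ]
0.42 [494.9 292.8] [0.6462 0.2733 0.038 ]
```

View pics/w2.png

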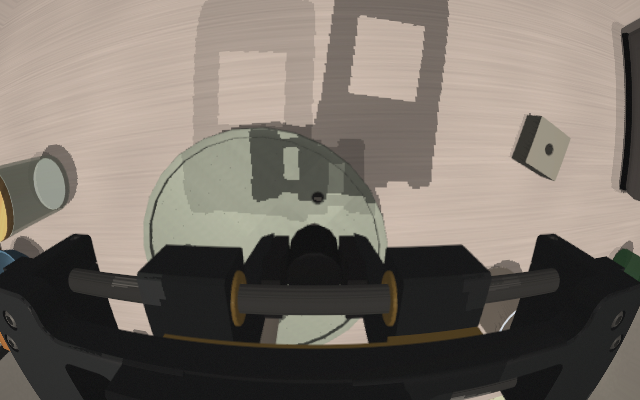

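The hole shows as a dark spot at about (318,197), the pin is gripped at (315,250), and the rest is empty at (548,150). Refining the hole position.

Run:
```python
from h import *
np.set_printoptions(precision=4,suppress=True,linewidth=150)
p,P,ok,i=cloud("wrist")
g=cv2.cvtColor(p,cv2.COLOR_RGB2GRAY);print(g[189:207,308:328]);print((P[189:207:1,308:328,2]*1000).astype(int))
z=P[...,2]; m=(ok&(z<.034)&(z>.02));m[:185]=0;m[212:]=0;m[:,:300]=0;m[:,335:]=0
n,l,s,c=cv2.connectedComponentsWithStats((g[185:212,300:335]<45).astype(np.uint8))
for k in range(1,n): print(s[k],c[k]+[300,185],atz("wrist",c[k]+[300,185],.038,i))
q=P[m];print(m.sum(),q.mean(0))
f=ok&(z>.034)&(z<.042);f[235:]=0;print("floor z",np.median(z[f]))
# rim outer circle
f=ok&(z>.030)&(z<.05);f[232:]=0;f[:,:140]=0;f[:,395:]=0
pts=P[f][:,:2];a=np.degrees(np.arctan2(pts[:,1]+.012,pts[:,0]-.574))%360
b=np.array([pts[k][np.argsort(np.hypot(*(pts[k]-[.574,-.012]).T))[-3]] for t in range(100,260,2) for k in [np.where(abs(a-t)<1)[0]] if len(k)>5])
from scipy.optimize import least_squares
r=least_squares(lambda x:np.hypot(b[:,0]-x[0],b[:,1]-x[1])-.135,[.574,-.012],loss="soft_l1",f_scale=.001);print(len(b),r.x,np.abs(r.fun).mean())
```

```text
[[ 80  80  80  81  80  80  80  80  80  81  81  81  80  79  80  80  80  80  80  81]
 [ 81  81  81  80  81  80  80  80  80  79  80  81  80  80  80  79  79  80  80  81]
 [ 81  80  81  80  81  80  76  72  67  62  64  71  75  78  80  80  81  80  80  81]
 [ 81  81  81  80  76  66  54  49  44  40  41  50  60  70  77  80  79  81  81  81]
 [ 81  82  80  76  64  45  32  26  24  25  25  29  41  55  68  77  81  81 110 127]
 [ 81  82  77  68  46  25  25  23  26  25  24  24  24  34  55  74  80  81 131 157]
 [ 82  82  76  60  33  23  25  26  24  25  26  24  23  22  45  71  80  82 130 157]
 [ 82  83  70  50  25  24  24  24  26  25  24  24  25  22  34  55  77  81 132 158]
 [ 82  81  69  50  38  60  58  59  60  58  59  58  58  44  36  58  78  81 131 158]
 [ 82  82  71  52  33  50  65  66  66  66  66  65  66  50  43  65  79  82 131 158]
 [ 82  82  75  57  30  27  54  63  66  67  66  66  66  52  48  76 108 114 140 158]
 [ 98  98  92  73  46  30  23  53  62  62  62  62  62  57  58  88 148 156 158 157]
 [156 157 144 117  77  46  28  26  28  28  30  27  39  73  88  94 154 159 158 158]
 [159 158 157 145 121
[... 1346 characters left out ...]
 28  29 327  29  32  33  35  36  37  37  37]
 [ 36  37  36  36  35  32  29  28  29  29  30  29  32  37  36  36  35  38  37  36]
 [ 36  36  37  37  37  36  36  33  33  33  32  34  36  36  37  36  38  36  36  36]
 [ 35  36  36  38  37  37  36  36  35  36  36  35  37  37  36  37  36  36  37  36]
 [ 36  37  38  37  36  36  38  36  36  35  36  36  37  36  37  37  37  37  36  37]
 [ 37  36  37  36  36  37  36  37  37  36  37  37  36  36  36  37  37  36  36  37]
 [ 37  37  37  36  38  36  36  37  37  36  38  37  37  36  38  36  37  36  37  35]]
[12  7 11 10 56] [316.6964 195.9107] [0.5092 0.0535 0.038 ]
97 [0.5126 0.0536 0.0295]
floor z 0.03712413023725264
77 [ 0.5751 -0.0106] 0.0006604080479834463
```

```bash
python3 - <<'E'
from h import *
from scipy.optimize import least_squares
np.set_printoptions(precision=4,suppress=True,linewidth=150)
p,P,ok,i=cloud("wrist",280,350,215,300)
s=arm.observe();t=s["tcp_pos"];print(t,s["orientation"])
Q=P[ok]-t;print(np.histogram(Q[:,2],bins=np.arange(-.06,.03,.004)))
m=ok&(abs(P[...,0]-t[0])<.02)&(abs(P[...,1]-t[1])<.013)
q=P[m]-t
side=q[(q[:,2]<.006)&(q[:,2]>-.03)]
r=least_squares(lambda x:np.hypot(side[:,0]-x[0],side[:,1]-x[1])-.013,[0,0],loss="soft_l1",f_scale=.0005);print("side",len(side),r.x,np.abs(r.fun).mean())
sh=q[(q[:,2]<-.03)&(q[:,2]>-.052)];print("shaft pts",len(sh))
top=q[(q[:,2]>.007)&(q[:,2]<.014)];print("top",len(top),top.mean(0) if len(top) else 0,top.min(0),top.max(0))
E
python3 -c "
import cv2;p=cv2.imread('pics/w2.png')[180:320,240:400];cv2.imwrite('pics/w2c.png',cv2.resize(p,None,fx=4,fy=4,interpolation=2))"
```

```text
[0.5019 0.0521 0.1996] [-0.0725 -3.1405 -0.0002]
(array([   0,    0,    9,    5,    0,    0,    0,    0,   38,  106,  196,  205,  226,  225,  259,  334,  459, 1589,   15,   10,   19,   37]), array([-0.06 , -0.056, -0.052, -0.048, -0.044, -0.04 , -0.036, -0.032, -0.028, -0.024, -0.02 , -0.016, -0.012, -0.008, -0.004,  0.   ,  0.004,
        0.008,  0.012,  0.016,  0.02 ,  0.024,  0.028]))
side 1325 [-0.0008 -0.0009] 0.0004071627247509567
shaft pts 14
top 1639 [-0.0053 -0.0007  0.009 ] [-0.0141 -0.013   0.007 ] [0.0038 0.0129 0.0108]
```

View pics/w2c.png

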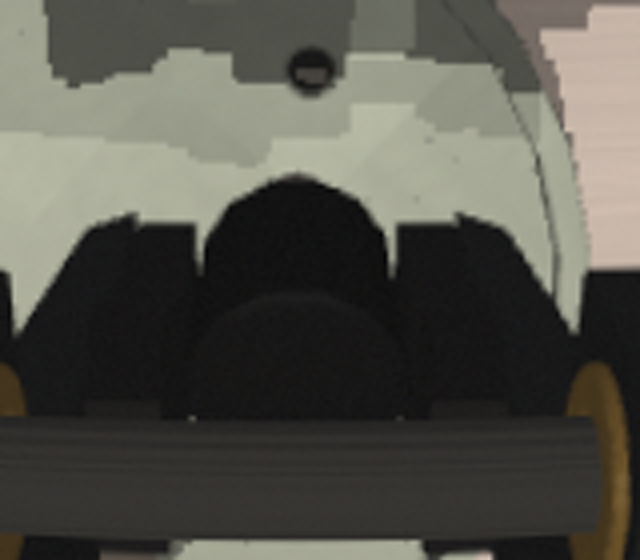

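The crop shows the hole at about (317,197) and the pin centred between the pads, with its sides fitted at about 1 mm from the TCP. Moving about (+1.0, +0.25) cm, then down to just above the tray.

```bash
python3 -m creep '1.0 0.25 -4 0;0 0 -4 0;0 0 -2 0;0 0 0 0;0 0 0 0'; python3 -c "
from h import *
s=arm.observe();print(s['tcp_pos'],(np.array([.5122,.0546,.093])-s['tcp_pos'])*100)"
```

```text
clock: 6.0
tcp_pos: [0.5122, 0.0539, 0.1001]
orientation: [-0.074, -3.14, -0.0]
wrist_force: [0.1, -0.6, -1.5]
grip_width: 0.0251
grasp_force: 15.0
[0.51218405 0.05390177 0.1000512 ] [ 0.00159488  0.06982291 -0.7051201 ]
```

```bash
python3 -m creep '0 0.07 -0.7 0;0 0 0 0;0 0 -0.3 0;0 0 0 0'; python3 -m creep '0 0 -0.3 0;0 0 0 0'; python3 -m creep '0 0 -0.2 0;0 0 0 0'
```

```text
clock: 6.4
tcp_pos: [0.5122, 0.054, 0.09]
orientation: [0.076, 3.14, -0.0]
wrist_force: [0.3, 1.0, -1.3]
grip_width: 0.0259
grasp_force: 15.0
clock: 6.6
tcp_pos: [0.5119, 0.054, 0.0865]
orientation: [-0.076, -3.14, 0.0]
wrist_force: [-0.3, -0.2, -1.4]
grip_width: 0.0252
grasp_force: 15.0
clock: 6.8
tcp_pos: [0.5119, 0.054, 0.0844]
orientation: [-0.076, -3.14, -0.0]
wrist_force: [-0.7, -0.9, -0.6]
grip_width: 0.0259
grasp_force: 15.0
```

```bash
python3 -m creep '0 0 -0.2 0;0 0 0 0'; python3 -m creep '0 0 -0.15 0;0 0 0 0'; python3 -m creep '0 0 -0.1 0;0 0 0 0'
```

```text
clock: 7.0
tcp_pos: [0.5119, 0.054, 0.0824]
orientation: [-0.076, -3.14, -0.0]
wrist_force: [-0.1, 0.0, -0.8]
grip_width: 0.0249
grasp_force: 15.0
clock: 7.2
tcp_pos: [0.5119, 0.054, 0.081]
orientation: [-0.076, -3.14, -0.0]
wrist_force: [-1.4, 0.0, -1.2]
grip_width: 0.0255
grasp_force: 15.0
clock: 7.4
tcp_pos: [0.512, 0.054, 0.0801]
orientation: [-0.076, -3.141, -0.0]
wrist_force: [0.3, -0.4, 0.4]
grip_width: 0.0255
grasp_force: 15.0
```

```bash
python3 -m creep '0 0 -0.05 0;0 0 0 0'; python3 -m creep '0 0 -0.05 0;0 0 0 0';python3 -m creep '0 0 -0.05 0;0 0 0 0'
```

```text
clock: 7.6
tcp_pos: [0.5122, 0.054, 0.08]
orientation: [0.076, 3.14, -0.0]
wrist_force: [-0.5, 0.4, 1.3]
grip_width: 0.0258
grasp_force: 15.0
clock: 7.8
tcp_pos: [0.5125, 0.054, 0.0798]
orientation: [0.076, 3.14, -0.0]
wrist_force: [-1.9, -0.2, 5.5]
grip_width: 0.0254
grasp_force: 15.0
clock: 8.0
tcp_pos: [0.5128, 0.0539, 0.0798]
orientation: [0.076, 3.139, -0.0]
wrist_force: [-1.6, 0.2, 8.2]
grip_width: 0.0253
grasp_force: 15.0
```

Tip is on the ring: contact at TCP z ≈ 0.080, with the height as expected. Working out the arc chords.

```bash
cat > chk.py <<'E'
import sys
from h import *
s=arm.observe();f=s["wrist_force"];t=s["tcp_pos"];C=np.array([.5751,-.0106])
v=t[:2]-C;a=np.degrees(np.arctan2(v[1],v[0]))%360
u=v/np.hypot(*v);print("ang %.1f r %.4f z %.4f fr %.1f ft %.1f fz %.1f"%(a,np.hypot(*v),t[2],f[:2]@u,f[1]*u[0]-f[0]*u[1],f[2]))
sys.exit(int(f[2]<1.8 or t[2]<.0791 or f[2]>14 or np.hypot(*f[:2])>10))
E
python3 - <<'E'
import numpy as np
for a in range(134,216,5):
    t=np.radians(a+2.5);L=2*.0903*np.sin(np.radians(2.5))/3*100
    print(a,"third of 5deg: %.3f %.3f"%(-L*np.sin(t),L*np.cos(t)))
E
python3 chk.py
python3 -m creep '0 0 0.04 0;-0.19 -0.18 0 0;-0.19 -0.18 0 0' | tail -3; python3 chk.py
```

```text
134 third of 5deg: -0.181 -0.190
139 third of 5deg: -0.163 -0.206
144 third of 5deg: -0.145 -0.219
149 third of 5deg: -0.125 -0.231
154 third of 5deg: -0.105 -0.241
159 third of 5deg: -0.083 -0.249
164 third of 5deg: -0.061 -0.255
169 third of 5deg: -0.039 -0.260
174 third of 5deg: -0.016 -0.262
179 third of 5deg: 0.007 -0.262
184 third of 5deg: 0.030 -0.261
189 third of 5deg: 0.052 -0.257
194 third of 5deg: 0.075 -0.252
199 third of 5deg: 0.096 -0.244
204 third of 5deg: 0.117 -0.235
209 third of 5deg: 0.137 -0.224
214 third of 5deg: 0.156 -0.211
ang 134.0 r 0.0897 z 0.0798 fr 1.2 ft 1.0 fz 8.2
wrist_force: [1.6, 4.9, 5.2]
grip_width: 0.0258
grasp_force: 15.0
ang 137.0 r 0.0901 z 0.0798 fr 2.1 ft -4.7 fz 5.2
```

```bash
python3 -m creep '-0.18 -0.2 0 0;-0.16 -0.2 0 0;-0.16 -0.21 0 0'|tail -1; python3 chk.py && python3 -m creep '-0.16 -0.21 0 0;-0.15 -0.22 0 0' |tail -1 && python3 chk.py && python3 -m creep '-0.07 -0.11 0 0' |tail -1 && python3 chk.py && python3 -m creep '-0.07 -0.11 0 0' |tail -1 && python3 chk.py
```

```text
grasp_force: 15.0
ang 142.1 r 0.0899 z 0.0798 fr 1.1 ft -4.5 fz 5.7
grasp_force: 15.0
ang 145.5 r 0.0899 z 0.0798 fr 1.0 ft -4.9 fz 5.9
grasp_force: 15.0
ang 146.4 r 0.0898 z 0.0799 fr 1.8 ft -4.6 fz 5.7
grasp_force: 15.0
ang 147.1 r 0.0899 z 0.0798 fr 1.4 ft -4.1 fz 4.8
```

Works smoothly; now single rows with a check after each.

```bash
c(){ python3 chk.py; }; q='tail -1'; 
python3 -m creep '-0.09 -0.15 0 0' >/dev/null && c && python3 -m creep '-0.09 -0.15 0 0' >/dev/null && c && python3 -m creep '-0.08 -0.15 0 0' >/dev/null && c && python3 -m creep '-0.08 -0.15 0 0' >/dev/null && c && python3 -m creep '-0.08 -0.15 0 0' >/dev/null && c && python3 -m creep '-0.07 -0.15 0 0' >/dev/null && c && python3 -m creep '-0.07 -0.16 0 0' >/dev/null && c && python3 -m creep '-0.07 -0.16 0 0' >/dev/null && c && python3 -m creep '-0.06 -0.16 0 0' >/dev/null && c && python3 -m creep '-0.06 -0.16 0 0' >/dev/null && c && python3 -m creep '-0.06 -0.16 0 0' >/dev/null && c && python3 -m creep '-0.05 -0.16 0 0' >/dev/null && c && python3 -m creep '-0.05 -0.16 0 0' >/dev/null && c && python3 -m creep '-0.05 -0.16 0 0' >/dev/null && c
```

```text
ang 148.2 r 0.0898 z 0.0798 fr 1.2 ft -4.7 fz 6.1
ang 149.4 r 0.0898 z 0.0798 fr 0.6 ft -4.9 fz 6.3
ang 150.4 r 0.0898 z 0.0798 fr 1.2 ft -5.0 fz 6.1
ang 151.5 r 0.0898 z 0.0798 fr 1.9 ft -4.8 fz 6.4
ang 152.6 r 0.0898 z 0.0798 fr 0.7 ft -4.5 fz 6.0
ang 153.6 r 0.0897 z 0.0798 fr 1.4 ft -4.9 fz 5.6
ang 154.7 r 0.0897 z 0.0798 fr 2.0 ft -6.3 fz 6.8
ang 155.8 r 0.0897 z 0.0798 fr 1.3 ft -5.7 fz 5.6
ang 156.9 r 0.0897 z 0.0798 fr 1.4 ft -5.6 fz 6.9
ang 158.0 r 0.0897 z 0.0798 fr 0.3 ft -6.0 fz 6.6
ang 159.1 r 0.0896 z 0.0798 fr 1.9 ft -5.1 fz 6.8
ang 160.2 r 0.0896 z 0.0798 fr 0.8 ft -6.1 fz 7.0
ang 161.2 r 0.0896 z 0.0798 fr 1.8 ft -6.5 fz 7.0
ang 162.3 r 0.0895 z 0.0798 fr 2.3 ft -5.6 fz 7.3
```

```bash
c(){ python3 chk.py; }; 
python3 -m creep '-0.06 -0.16 0.02 0' >/dev/null && c && python3 -m creep '-0.05 -0.16 0 0' >/dev/null && c && python3 -m creep '-0.05 -0.16 0 0' >/dev/null && c && python3 -m creep '-0.04 -0.16 0 0' >/dev/null && c && python3 -m creep '-0.04 -0.16 0 0' >/dev/null && c && python3 -m creep '-0.04 -0.16 0 0' >/dev/null && c && python3 -m creep '-0.03 -0.16 0 0' >/dev/null && c && python3 -m creep '-0.03 -0.16 0 0' >/dev/null && c && python3 -m creep '-0.03 -0.16 0 0' >/dev/null && c && python3 -m creep '-0.02 -0.16 0 0' >/dev/null && c && python3 -m creep '-0.02 -0.16 0 0' >/dev/null && c && python3 -m creep '-0.02 -0.16 0 0' >/dev/null && c && python3 -m creep '-0.01 -0.16 0 0' >/dev/null && c && python3 -m creep '-0.01 -0.16 0 0' >/dev/null && c && python3 -m creep '-0.01 -0.16 0 0' >/dev/null && c && python3 -m creep '0 -0.16 0 0' >/dev/null && c && python3 -m creep '0 -0.16 0 0' >/dev/null && c
```

```text
ang 163.5 r 0.0897 z 0.0799 fr 0.9 ft -4.3 fz 4.1
ang 164.6 r 0.0897 z 0.0798 fr -0.5 ft -5.4 fz 5.7
ang 165.7 r 0.0898 z 0.0798 fr -1.1 ft -4.3 fz 5.7
ang 166.8 r 0.0898 z 0.0798 fr -0.2 ft -4.0 fz 4.8
ang 167.8 r 0.0898 z 0.0798 fr -0.4 ft -5.1 fz 5.3
ang 168.8 r 0.0899 z 0.0798 fr 0.0 ft -4.5 fz 5.7
ang 169.9 r 0.0899 z 0.0798 fr -0.1 ft -4.0 fz 5.3
ang 170.9 r 0.0899 z 0.0798 fr 0.1 ft -4.6 fz 6.2
ang 172.0 r 0.0900 z 0.0798 fr -0.2 ft -5.8 fz 5.9
ang 173.0 r 0.0900 z 0.0798 fr -0.8 ft -5.2 fz 5.7
ang 174.0 r 0.0901 z 0.0798 fr -0.2 ft -5.3 fz 5.9
ang 175.0 r 0.0901 z 0.0798 fr -0.8 ft -4.8 fz 5.7
ang 176.0 r 0.0901 z 0.0798 fr 0.1 ft -5.8 fz 6.8
ang 177.0 r 0.0902 z 0.0798 fr -0.1 ft -5.4 fz 7.2
ang 178.0 r 0.0902 z 0.0798 fr -0.4 ft -5.8 fz 6.3
ang 179.0 r 0.0902 z 0.0798 fr 0.2 ft -5.0 fz 7.0
ang 180.0 r 0.0902 z 0.0798 fr -0.2 ft -5.6 fz 6.2
```

```bash
c(){ python3 chk.py; }; 
python3 -m creep '0.01 -0.16 0.01 0' >/dev/null && c && python3 -m creep '0.01 -0.16 0 0' >/dev/null && c && python3 -m creep '0.01 -0.16 0 0' >/dev/null && c && python3 -m creep '0.02 -0.16 0 0' >/dev/null && c && python3 -m creep '0.02 -0.16 0 0' >/dev/null && c && python3 -m creep '0.02 -0.16 0 0' >/dev/null && c && python3 -m creep '0.03 -0.16 0 0' >/dev/null && c && python3 -m creep '0.03 -0.16 0 0' >/dev/null && c && python3 -m creep '0.03 -0.16 0 0' >/dev/null && c && python3 -m creep '0.03 -0.16 0 0' >/dev/null && c && python3 -m creep '0.04 -0.16 0 0' >/dev/null && c && python3 -m creep '0.04 -0.16 0 0' >/dev/null && c && python3 -m creep '0.04 -0.15 0 0' >/dev/null && c && python3 -m creep '0.05 -0.15 0 0' >/dev/null && c && python3 -m creep '0.05 -0.15 0 0' >/dev/null && c && python3 -m creep '0.05 -0.15 0 0' >/dev/null && c && python3 -m creep '0.06 -0.15 0 0' >/dev/null && c && python3 -m creep '0.06 -0.15 0 0' >/dev/null && c
```

```text
ang 181.0 r 0.0902 z 0.0799 fr -0.5 ft -5.0 fz 5.7
ang 182.0 r 0.0902 z 0.0798 fr -0.9 ft -5.3 fz 6.5
ang 183.1 r 0.0902 z 0.0798 fr 0.2 ft -6.1 fz 6.5
ang 184.1 r 0.0902 z 0.0798 fr -0.5 ft -5.9 fz 6.9
ang 185.1 r 0.0901 z 0.0798 fr -0.9 ft -5.2 fz 7.5
ang 186.1 r 0.0901 z 0.0798 fr -1.2 ft -5.5 fz 7.5
ang 187.1 r 0.0900 z 0.0798 fr 0.1 ft -5.5 fz 8.3
ang 188.1 r 0.0899 z 0.0798 fr -0.5 ft -6.9 fz 8.1
ang 189.1 r 0.0899 z 0.0798 fr -0.5 ft -6.4 fz 7.3
ang 190.1 r 0.0899 z 0.0798 fr -0.2 ft -6.0 fz 7.5
ang 191.2 r 0.0899 z 0.0798 fr -1.0 ft -6.2 fz 8.1
ang 192.2 r 0.0898 z 0.0798 fr -0.7 ft -6.8 fz 9.2
ang 193.1 r 0.0898 z 0.0798 fr -0.4 ft -6.6 fz 8.2
ang 194.1 r 0.0897 z 0.0798 fr -1.1 ft -7.3 fz 8.1
ang 195.1 r 0.0896 z 0.0797 fr -0.3 ft -7.1 fz 9.6
ang 196.1 r 0.0896 z 0.0797 fr -1.1 ft -7.7 fz 9.0
ang 197.1 r 0.0895 z 0.0797 fr 0.4 ft -5.6 fz 9.3
ang 198.1 r 0.0894 z 0.0797 fr 0.5 ft -6.2 fz 8.2
```

```bash
c(){ python3 chk.py; }; 
python3 -m creep '0.04 -0.15 0.05 0' >/dev/null && c && python3 -m creep '0.04 -0.15 0 0' >/dev/null && c && python3 -m creep '0.05 -0.15 0 0' >/dev/null && c && python3 -m creep '0.05 -0.15 0 0' >/dev/null && c && python3 -m creep '0.06 -0.15 0 0' >/dev/null && c && python3 -m creep '0.06 -0.15 0 0' >/dev/null && c && python3 -m creep '0.06 -0.15 0 0' >/dev/null && c && python3 -m creep '0.07 -0.15 0 0' >/dev/null && c && python3 -m creep '0.07 -0.15 0 0' >/dev/null && c && python3 -m creep '0.07 -0.14 0 0' >/dev/null && c && python3 -m creep '0.08 -0.14 0 0' >/dev/null && c && python3 -m creep '0.08 -0.14 0 0' >/dev/null && c && python3 -m creep '0.08 -0.14 0 0' >/dev/null && c && python3 -m creep '0.09 -0.14 0 0' >/dev/null && c && python3 -m creep '0.09 -0.14 0 0' >/dev/null && c && python3 -m creep '0.09 -0.14 0 0' >/dev/null && c
```

```text
ang 199.3 r 0.0898 z 0.0798 fr -0.0 ft -2.0 fz 1.4
```

The low force comes from the lift, since z has not dropped. Lowering slightly and continuing.

```bash
c(){ python3 chk.py; }; 
python3 -m creep '0.04 -0.15 -0.02 0' >/dev/null; c && python3 -m creep '0.05 -0.15 0 0' >/dev/null && c && python3 -m creep '0.05 -0.15 0 0' >/dev/null && c && python3 -m creep '0.06 -0.15 0 0' >/dev/null && c && python3 -m creep '0.06 -0.15 0 0' >/dev/null && c && python3 -m creep '0.06 -0.15 0 0' >/dev/null && c && python3 -m creep '0.07 -0.15 0 0' >/dev/null && c && python3 -m creep '0.07 -0.15 0 0' >/dev/null && c && python3 -m creep '0.07 -0.14 0 0' >/dev/null && c && python3 -m creep '0.08 -0.14 0 0' >/dev/null && c && python3 -m creep '0.08 -0.14 0 0' >/dev/null && c && python3 -m creep '0.08 -0.14 0 0' >/dev/null && c && python3 -m creep '0.09 -0.14 0 0' >/dev/null && c && python3 -m creep '0.09 -0.14 0 0' >/dev/null && c && python3 -m creep '0.09 -0.14 0 0' >/dev/null && c
```

```text
ang 200.6 r 0.0898 z 0.0796 fr -0.7 ft -2.7 fz 4.7
ang 201.8 r 0.0900 z 0.0795 fr 0.0 ft -0.3 fz -1.4
```

Force gone and z lower, so this is probably the hole. Probing down.

```bash
c(){ python3 chk.py; }; python3 -m creep '0 0 -0.06 0;0 0 0 0' >/dev/null; c; python3 -m creep '0 0 -0.06 0;0 0 0 0' >/dev/null; c
```

```text
ang 201.9 r 0.0901 z 0.0787 fr -0.2 ft 0.7 fz -1.2
ang 201.9 r 0.0898 z 0.0784 fr 0.9 ft 0.8 fz 0.3
```

```bash
c(){ python3 chk.py; }; python3 -m creep '0 0 -0.1 0;0 0 0 0' >/dev/null; c; python3 -m creep '0 0 -0.1 0;0 0 0 0' >/dev/null; c;  python3 -m creep '0 0 -0.1 0;0 0 0 0' >/dev/null; c
```

```text
ang 202.0 r 0.0896 z 0.0775 fr -0.2 ft 1.5 fz -0.5
ang 202.0 r 0.0895 z 0.0766 fr -0.4 ft 2.6 fz -0.8
ang 202.0 r 0.0895 z 0.0756 fr -0.1 ft 3.2 fz 0.5
```

```bash
c(){ python3 chk.py; }; python3 -m creep '0.02 -0.04 0 0;0 0 -0.1 0;0 0 -0.05 0' - 20 >/dev/null; c; python3 -m creep '0 0 -0.1 0;0 0 -0.05 0;0 0 0 0' >/dev/null; c;  python3 -m creep '0 0 -0.1 0;0 0 0 0' >/dev/null; c
```

```text
ang 202.2 r 0.0892 z 0.0746 fr 0.4 ft 1.1 fz 7.2
ang 202.2 r 0.0892 z 0.0731 fr 1.2 ft 0.4 fz 6.0
ang 202.2 r 0.0892 z 0.0721 fr 1.3 ft 1.5 fz 6.0
```

```bash
c(){ python3 chk.py|cat; }; python3 -m creep '0 0 -0.1 0;0 0 -0.1 0;0 0 0 0' >/dev/null; c; python3 -m creep '0 0 -0.1 0;0 0 -0.1 0;0 0 0 0' >/dev/null; c;  python3 -m creep '0 0 -0.1 0;0 0 -0.1 0;0 0 0 0' >/dev/null; c; python3 -m creep '0 0 -0.1 0;0 0 0 0' >/dev/null; c
```

```text
ang 202.2 r 0.0892 z 0.0701 fr 1.4 ft 0.9 fz 5.8
ang 202.2 r 0.0892 z 0.0682 fr 1.0 ft 0.9 fz 5.9
ang 202.2 r 0.0892 z 0.0661 fr 2.1 ft 0.5 fz 6.9
ang 202.2 r 0.0892 z 0.0651 fr 0.4 ft 1.0 fz 6.1
```

```bash
c(){ python3 chk.py|cat; }; python3 -m creep '0 0 -0.05 0;0 0 0 0' >/dev/null; c; python3 -m creep '0 0 -0.05 0;0 0 0 0' >/dev/null; c;  python3 -m creep '0 0 -0.05 0;0 0 0 0' >/dev/null; c; python3 -m creep '0 0 -0.03 0;0 0 0 0' >/dev/null; c
```

```text
ang 202.2 r 0.0892 z 0.0647 fr 0.6 ft 1.1 fz 6.0
ang 202.2 r 0.0892 z 0.0642 fr 0.6 ft 0.7 fz 6.9
ang 202.2 r 0.0891 z 0.0639 fr 2.4 ft -0.2 fz 8.8
ang 202.3 r 0.0891 z 0.0639 fr 2.0 ft -1.0 fz 12.2
```

Head is seated at z 0.0639 with the force rising. Releasing and lifting straight up.

```bash
python3 -m creep '0 0 0.05 0;0 0 0 0;0 0 0 0;0 0 0 0;0 0 0 0' 5; python3 -m creep '0 0 1 0;0 0 3 0;0 0 4 0;0 0 4 0;0 0 4 0'; python3 -m creep '-1 0 1 0;0 0 0 0;0 0 0 0;0 0 0 0'
python3 - <<'E'
from h import *
np.set_printoptions(precision=4,suppress=True)
p,P,ok,i=cloud("wrist");cv2.imwrite("pics/w3.png",p[...,::-1])
z=P[...,2];m=ok&(abs(P[...,0]-.492)<.03)&(abs(P[...,1]+.044)<.03)
print(np.histogram(z[m],bins=np.arange(.03,.1,.004)));k=m&(z>.066)&(z<.095);print(P[k].mean(0),np.median(z[k]),cv2.minEnclosingCircle(P[k][:,:2].astype(np.float32)),"floor",np.median(z[m&(z<.042)]))
E
```

```text
clock: 18.4
tcp_pos: [0.4918, -0.0442, 0.063]
orientation: [-0.076, -3.14, -0.0]
wrist_force: [0.4, 0.7, 0.6]
grip_width: 0.0501
grasp_force: 0.0
clock: 18.9
tcp_pos: [0.4918, -0.0442, 0.2255]
orientation: [0.076, 3.14, -0.0]
wrist_force: [0.8, 0.5, -0.4]
grip_width: 0.0501
grasp_force: 0.0
clock: 19.3
tcp_pos: [0.4815, -0.0441, 0.232]
orientation: [-0.076, -3.139, -0.001]
wrist_force: [-0.0, -0.1, 0.2]
grip_width: 0.0497
grasp_force: 0.0
(array([   0, 2084,  223,   22,   20,   22,   17,   23,   16,   23,  481,
         50,    0,    0,    0,    0,    0]), array([0.03 , 0.034, 0.038, 0.042, 0.046, 0.05 , 0.054, 0.058, 0.062,
       0.066, 0.07 , 0.074, 0.078, 0.082, 0.086, 0.09 , 0.094, 0.098]))
[ 0.4902 -0.0458  0.0727] 0.07300519081531337 ((0.4908653199672699, -0.045845940709114075), 0.01338671799749136) floor 0.03706331641881566
```

View pics/w3.png

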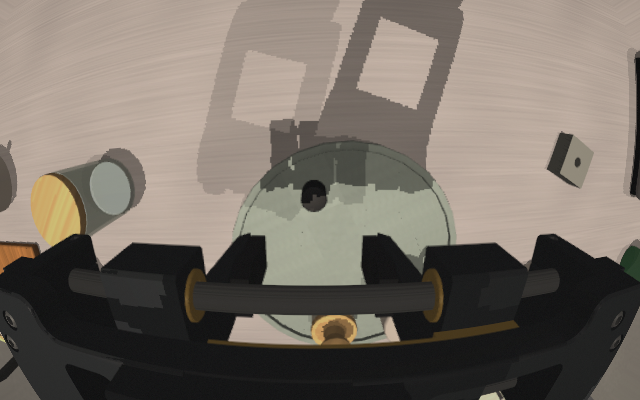

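The head top is 36 mm above the tray floor, so the pin is fully home at about (314,195). The brush is standing at (335,330). One quick check of the pump, then I hand in.

Run:
```python
from h import *
arm.capture("scene")
for n in ["soap_pump","pot_brush"]: print(n,[(round(r["conf"],2),atz("scene",r["uv"],.038).round(3)) for r in arm.pinpoint(n,"scene")[:1]])
print(arm.close_job())
```

```text
soap_pump [(0.89, array([0.603, 0.042, 0.038]))]
pot_brush [(0.82, array([ 0.652, -0.037,  0.038]))]
the job is handed in; nothing more can be done
None
```

The tray is locked and the job is handed in, with no verdict returned: after about 68° of swing the tip dropped into the hidden hole, and the pin was pressed home, head on the tray and released, at about 12 N peak, with the soap pump and pot brush still found on the tray.

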